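# Unhasp and open the wide instrument chest

## Robot

A 6-joint arm with a two-finger parallel gripper is mounted at the origin on a cart in front of the work surface, level with it; the furniture and walls round the work are solid. World frame = base frame: x ahead of the robot, y to its left, z up, the work surface at z = 0. Lengths are in m, angles in rad, forces in N, time in s.
With the tool pointing down it reaches from about 0.275 to 0.725 m from the base axis. Payload 5.6 kg.
Tool frame: the origin (TCP) lies at the centre of the arm's flange, where the gripper is bolted on; the fingertips stand 173 mm ahead of it and the grasp point (between the pads) lies 155 mm ahead of it; z points along the fingers, y is the line along which they close (so a half turn about z gives the same grasp; the last joint's range is limited). The gripper opens to 85 mm and grips with 20 to 120 N. Pads are 22 mm wide; open, the fingers measure 114 mm over their backs; the gripper's body (76 mm by 85 mm) begins 54 mm behind the grasp point. The pads swing forward as they close: fully open they stand 13 mm farther back than shut.
Start: joints at [1.508, 0.255, 0.108, 0, -1.424, -0.285], TCP at [0.187, 0.517, 0.405] pointing down, gripper open.
Joint ranges: [-2.95, 2.95], [-1.21, 1.97], [-1.09, 1.5], [-2.87, 1.71], [-2.94, -0.07], [-3.05, 3.05]. Speed limits (rad/s): [2.57, 2.57, 3.14, 3.14, 3.14, 3.14].

## Interface

Orientations are given as a rotation vector (axis times angle).
In Python, from rig import * gives the robot as it stands.
- The arm moves only by the tool move_arm, never from a script. Its argument "deltas" is a list of rows, each a list of 3 entries, a list of its own where there are three numbers: the shift along the tool's x, y, z in m, then the turn about the tool's z in rad, then the finger opening in m, from 0 to 0.0854. In form: [[[dx, dy, dz], turn, jaw], ...]. A call has 1 to 12 rows; each row is the pose to reach, as a shift and turn from the pose commanded when the call began, along the tool's axes at that moment; what a row does not reach only later rows make up. A row lasts 1/10 s, in which the tool goes at most 50 mm and 8.59 degrees, less where a joint would pass 70% of its speed; a pose out of reach is approached as far as the arm can. A call with a gripper value outside its range is refused whole. The fingers move at their own pace and stop on an object; "grip_force" is the grip in N (left out, the last holds). Time passes only in rows, so rows that repeat a pose let the fingers close. It gives the time, the measured TCP pose, the force, the opening and the grip force at its end, in the units of the state.
- state(): the state, without advancing time (a new reading comes with each control period).
- camera(name): name is "scene" or "top" or "wrist"; returns the picture (400x640x3 uint8, red, green, blue); there is no depth.
- get_calibration(name): a dict with "K" (3x3 intrinsics, pixels), "k1" (the pictures are not rectified: a ray, as slopes to the right and down, at radius r is drawn at 1 + k1 r^2 times it, then the intrinsics apply), "cam_to_world" (4x4, takes a point from camera to world coordinates); the wrist camera has in their place "T_tool_cam" (4x4, takes a point from camera to tool coordinates, whose origin is the TCP and whose axes are the flange's). Camera axes: x right, y up, looking along -z (the intrinsics and any distortion apply to the point x, -y, -z); pixel columns grow to the right and rows downward; lengths in m; the calibration is good to about 2 mm. A picture is of the moment at which its call begins: read the wrist's pose just before it. get_calibration takes no time and is no camera call.
- close_job(): hands the job in; it is judged then, once.
The state is a dict: "time_s": time; "qpos": joint angles; "joint_vel": joint speeds; "tau": joint torques, N m; "tool_pos": TCP position; "ee_rot": TCP orientation; "contact_force": force on the tool from outside, world axes, zero at the start; "moment": the same for the moment, N m; "gripper_width": opening from 0.0 (shut) to 1.0 (fully open); "grasp_force": force on a finger pad.
Only numpy, scipy, OpenCV 4.12 (cv2) and the standard library are available. Lean on these libraries where they do the work, as an engineer would, in place of code of your own. Each camera call takes 0.05 s, during which the arm holds its last target. There are 200 camera calls.

## Task

Open the wider of the two grey steel chests on the worktop: first flip its hasp up off the staple and swing it right over towards you until it hangs clear in front of the chest, and only then raise the lid by its pull until it stands steeply open (60 degrees or more). Leave the narrower chest alone.

Things in the scene. Friction and masses are not known exactly. Their poses are not given: they have to be found in the camera images.
- wide_chest: Chest to open: grey sheet steel, fixed on a white board 42 mm above the worktop; 140 deep (x), 180 wide (y), 85 mm high plus 6 mm flat lid. Origin: centre of underside; x front to rear, y left, z up; front faces the robot within 12 deg. In its frame, mm: lid hinge line along y at x 70, z 85; hasp hinge along y at x -75, z 94. Hasp on the left half, lid pull on the right half.
- hasp_tab (a point): Point in the middle of the hasp's lifting tab, 9 mm under its top edge: the leaf's rear end bent up, 38 mm wide (y), 5 thick, 24 high. Hasp shut: at x -17.5, y 45, z 109 mm in the chest's frame, 18 above the lid. The tab overhangs the leaf 5 mm each side, so pinched by its two side edges (fingers closing along y) it can turn between the fingers. Moves with the hasp.
- lid_pull (a point): Centre of the lid's pull: a dark bar 40 mm long (y), 12 x 12 section, on two thin posts at the lid's front edge, 20 mm clear under it. Lid shut: at x -56, y -45, z 117 mm in the chest's frame. Pinched by its two ends (fingers closing along y) it can turn between the fingers as the lid rises. Moves with the lid.
- wide_chest_hasp (a joint): Hasp leaf, rad: 0 lying back over the lid, staple (16 mm high wire loop on the lid) through its slot; 1.57 upright; grows as the tab swings up, then forward to the robot; 4.25 hanging in front (stop). Leaf 28 wide, 3 thick, 50 g, free hinge: let go short of upright it falls back, let go past about 1.9 it falls forward by itself and hangs.
- wide_chest_lid (a joint): Lid, rad: 0 shut, grows as its front edge rises, stop at 1.5. Stiff friction hinge at the rear: the 250 g lid stays at any angle where it is left; about 4 N at the pull raise it. The mechanism itself does not stop the lid from being forced up under the hasp.
- narrow_chest: Chest to leave alone: same make and look, but 120 mm deep, 120 wide, 76 high with its lid; two small vials stand on it. Origin: centre of its underside, axes as for the wide chest. The chests stand side by side, either one at the left.

How it is judged:
On the way, in this order (a step that is already met when the one before it is completed fails the run):
1. the hasp of the wide chest is off its staple and swung clear to the front, the lid still shut (value of joint wide_chest_hasp above 2.6 rad and value of joint wide_chest_lid below 0.12 rad), for 0.2 s.
2. the lid of the wide chest is raised steeply (value of joint wide_chest_lid above 0.96 rad), for 0.2 s.
At the end, for the whole second after the job is handed in: The wide chest's hasp hangs forward, clear of the lid (past 2.6 rad), and its lid stands open by itself at 55 degrees (0.96 rad) or more, at rest (value of joint wide_chest_hasp above 2.6 rad and value of joint wide_chest_lid above 0.96 rad and velocity of joint wide_chest_lid between -0.1 and 0.1 rad/s); the robot touches nothing.
It fails at once if the lid is forced up (over 0.12 rad) while the hasp is not yet past upright (value of joint wide_chest_lid above 0.12 rad and value of joint wide_chest_hasp below 1.6 rad).
It fails at once if the robot pushes on the narrow chest (over 5 N) (contact force between any of the fingers, the arm and narrow_chest above 5 N).
It also fails if it takes over 42 s, if anything falls off the work surface, if the arm or the gripper's body presses on something with over 40 N, if the wrist force passes 120 N, or if a joint passes its speed limit or range.

## Working session

There is one attempt and no reset: what is moved stays moved. The work goes in short steps, Python scripts to look and compute and a tool call to move; the robot and the scene stay as the last step left them, time stands still between calls to the robot, and variables do not carry over. Pictures are saved under pics/ and viewed, at most 10 in all, crops included, and the job is handed in when it is done.

Besides the shell and the picture viewer there is one more tool, called after "Request:" in YAML: its name, and indented under it one key for each argument. move_arm: Moves the arm, as the interface text tells. Its arguments: {"type":"object","properties":{"deltas":{"type":"array"},"grip_force":{"type":"number"}},"required":["deltas"]}

```bash
mkdir -p pics; ls; python3 - <<'E'
from rig import *
import cv2,numpy as np
s=state();print(s)
for n in("scene","top"):
    cv2.imwrite(f"pics/{n}0.png",camera(n)[:,:,::-1]);c=get_calibration(n);print(n,c)
print(get_calibration("wrist"))
E
```

```text
pics
{'time_s': 0.0, 'qpos': array([ 1.50754685e+00,  2.55736224e-01,  1.07014013e-01, -5.10897445e-04,
       -1.42388195e+00, -2.84584343e-01]), 'joint_vel': array([-1.26827380e-04,  1.59352311e-03,  3.16387704e-05,  3.90273602e-04,
       -1.54996234e-03,  8.34052782e-04]), 'tau': array([-1.72933833e-04, -3.86625910e+01,  2.37932789e+01,  5.36493212e+00,
       -6.23282860e-03,  1.87014700e-05]), 'tool_pos': array([0.18735296, 0.5169295 , 0.4037994 ]), 'ee_rot': array([ 3.09235516e+00, -5.43421631e-01, -4.75003508e-04]), 'contact_force': array([-0.14930947,  0.73839311, -0.15782007]), 'moment': array([-0.00927673, -0.00353361, -0.036839  ]), 'grasp_force': 0.0, 'gripper_width': 0.9977193147974047}
scene {'K': array([[381.77899434,   0.        , 323.50970568],
       [  0.        , 381.77899434, 199.64348807],
       [  0.        ,   0.        ,   1.        ]]), 'k1': -0.017405728021913827, 'cam_to_world': array([[ 8.58474080e-01,  2.95298482e-01, -4.19310220e-01,
         1.95970835e-01],
       [-5.12856889e-01,  4.93893377e-01, -7.02173158e-01,
        -7.70763546e-01],
       [
[... 464 characters left out ...]
78, -0.0041815 , -0.18104963],
       [-0.00530774,  0.06420577,  0.99792257,  1.16572137],
       [ 0.        ,  0.        ,  0.        ,  1.        ]])}
{'K': array([[359.49229287,   0.        , 318.9458193 ],
       [  0.        , 359.49229287, 204.64481343],
       [  0.        ,   0.        ,   1.        ]]), 'k1': -0.023103507304096025, 'T_tool_cam': array([[ 4.54665002e-04,  9.62747503e-01,  2.70401625e-01,
         6.82967545e-02],
       [ 9.99997419e-01, -1.03968237e-03,  2.02028289e-03,
        -2.15843982e-04],
       [ 2.22615411e-03,  2.70400008e-01, -9.62745491e-01,
         3.15901553e-02],
       [ 0.00000000e+00,  0.00000000e+00,  0.00000000e+00,
         1.00000000e+00]])}
```

View pics/top0.png

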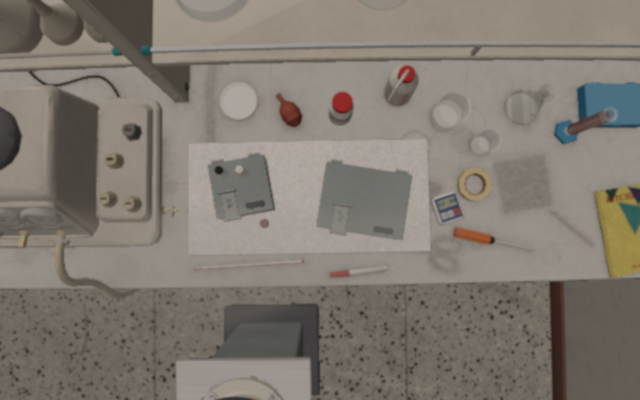

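View pics/scene0.png

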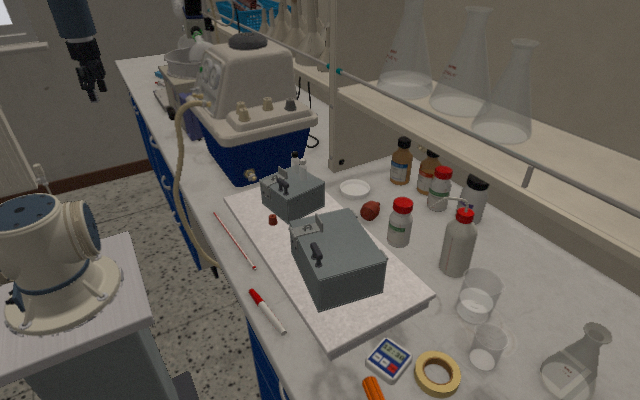

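Top view: wide chest at about (327–411, 163–238), its hasp at (340,218) and its dark pull at (382,231). The narrow chest is left of it, at (240,186), with two vials.

```bash
cat > h.py <<'E'
from rig import *
import cv2,numpy as np
from scipy.spatial.transform import Rotation as R
def campose(n):
    c=get_calibration(n)
    if n!="wrist": return c,c["cam_to_world"]
    s=state();T=np.eye(4);T[:3,:3]=R.from_rotvec(s["ee_rot"]).as_matrix();T[:3,3]=s["tool_pos"]
    return c,T@c["T_tool_cam"]
def ray(n,px,cp=None):
    c,M=cp or campose(n)
    d=np.linalg.inv(c["K"])@[px[0],px[1],1];u=d[:2].copy();v=u.copy()
    for _ in range(20): v=u/(1+c["k1"]*(v@v))
    return M[:3,3],M[:3,:3]@[v[0],-v[1],-1]
def onz(n,px,z,cp=None):
    o,d=ray(n,px,cp);return o+d*(z-o[2])/d[2]
def proj(n,p,cp=None):
    c,M=cp or campose(n)
    q=M[:3,:3].T@(np.asarray(p)-M[:3,3]);u=np.array([q[0],-q[1]])/-q[2];u=u*(1+c["k1"]*(u@u))
    return c["K"][:2,:2]@u+c["K"][:2,2]
E
python3 - <<'E'
from h import *
im=cv2.imread("pics/top0.png")
sub=im[150:250,310:420]
print([im[p[1],p[0]].tolist() for p in [(370,200),(340,225),(300,200),(382,230),(350,180)]])
b,g,r=[im[:,:,i].astype(int) for i in range(3)]
m=((g-r>5)&(g<150)).astype(np.uint8)*255
m[:, :305]=0;m[:,425:]=0;m[:140]=0;m[252:]=0
m=cv2.morphologyEx(m,cv2.MORPH_OPEN,np.ones((5,5)))
c=max(cv2.findContours(m,0,2)[0],key=cv2.contourArea)
rc=cv2.minAreaRect(c);bx=cv2.boxPoints(rc);print(rc,bx)
for z in(.133,.042):print(z,np.round([onz("top",p,z) for p in bx],4).tolist())
dk=((im.max(2)<75)&(m>=0)).astype(np.uint8);dk[:,:360]=0;dk[:,405:]=0;dk[:215]=0;dk[245:]=0
print(cv2.minAreaRect(np.argwhere(dk)[:,::-1].astype(np.float32)))
v=im.copy();cv2.drawContours(v,[c],-1,(0,0,255),1);cv2.polylines(v,[bx.astype(int)],1,(0,255,0),1)
cv2.imwrite("pics/c1.png",cv2.resize(v[140:255,300:430],None,fx=5,fy=5,interpolation=cv2.INTER_CUBIC))
E
```

```text
[[108, 113, 113], [122, 129, 133], [155, 162, 170], [87, 90, 95], [106, 111, 110]]Traceback (most recent call last):
  File "<stdin>", line 9, in <module>
ValueError: max() iterable argument is empty
```

```bash
python3 - <<'E'
from h import *
im=cv2.imread("pics/top0.png")
m=(im.max(2)<128).astype(np.uint8)*255
m[:, :305]=0;m[:,425:]=0;m[:145]=0;m[252:]=0
m=cv2.morphologyEx(m,cv2.MORPH_CLOSE,np.ones((5,5)));m=cv2.morphologyEx(m,cv2.MORPH_OPEN,np.ones((13,13)))
c=max(cv2.findContours(m,0,2)[0],key=cv2.contourArea)
rc=cv2.minAreaRect(c);bx=cv2.boxPoints(rc);print(rc,bx)
for z in(.133,.042):print(z,np.round([onz("top",p,z) for p in bx],4).tolist())
v=im.copy();cv2.drawContours(v,[c],-1,(0,0,255),1);cv2.polylines(v,[bx.astype(int)],1,(0,255,0),1)
cv2.imwrite("pics/c1.png",cv2.resize(v[140:255,300:430],None,fx=5,fy=5,interpolation=cv2.INTER_CUBIC))
E
```

```text
((364.0926208496094, 199.6248321533203), (86.17060852050781, 67.66883850097656), 8.426968574523926) [[316.5141  226.77988]
 [326.43085 159.84161]
 [411.67114 172.46979]
 [401.7544  239.40805]]
0.133 [[0.4599, -0.1794, 0.133], [0.601, -0.2029, 0.133], [0.571, -0.3829, 0.133], [0.4302, -0.3578, 0.133]]
0.042 [[0.4603, -0.1792, 0.042], [0.6139, -0.2048, 0.042], [0.5812, -0.4007, 0.042], [0.428, -0.3734, 0.042]]
```

View pics/c1.png

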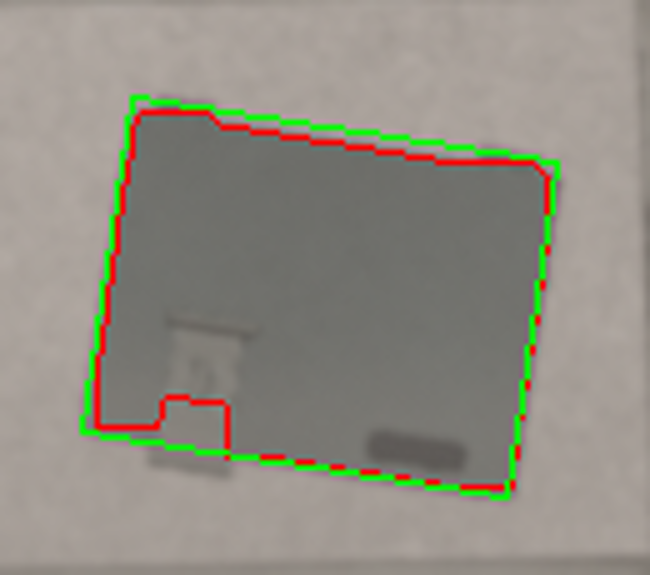

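The crop shows the lid's outline, the tab line at full-picture (342,205.6) and the pull at (383.2,230).

```bash
python3 - <<'E'
from h import *
P=onz("top",(383.2,230),.162);T=onz("top",(342,205.6),.157)
print(P,T)
a=np.radians(-9.45);ex=np.array([np.cos(a),np.sin(a)]);ey=np.array([-ex[1],ex[0]])
c=np.mean([[0.4599,-0.1794],[0.601,-0.2029],[0.571,-0.3829],[0.4302,-0.3578]],0);print("c",c)
print("tab pred",c-.0175*ex+.045*ey,"pull pred",c-.056*ex-.045*ey)
d=T[:2]-P[:2];print("d in chest", d@ex,d@ey,"yaw from pair",np.degrees(np.arctan2(d[1],d[0])-np.arctan2(.09,.0385)))
s=state();M=R.from_rotvec(s["ee_rot"]).as_matrix();print(M)
E
```

```text
[ 0.45075916 -0.31541692  0.162     ] [ 0.50234401 -0.23257216  0.157     ]
c [ 0.515525 -0.28075 ]
tab pred [ 0.5056509  -0.23348741] pull pred [ 0.45289655 -0.31594485]
d in chest 0.0372827825882333 0.09019004875223453 yaw from pair -8.749070828083406
[[ 9.40089018e-01 -3.40928677e-01 -5.24317645e-04]
 [-3.40929074e-01 -9.40087609e-01 -1.62883821e-03]
 [ 6.24131349e-05  1.71000804e-03 -9.99998536e-01]]
```

Request:
move_arm:
  deltas:
    - [[0.02,0.022,0],-0.01,0.085]
    - [[0.06,0.065,0],-0.03,0.085]
    - [[0.095,0.1,0],-0.05,0.085]
    - [[0.13,0.14,0],-0.07,0.085]
    - [[0.16,0.175,0],-0.08,0.085]
    - [[0.2,0.21,0],-0.1,0.085]
    - [[0.23,0.245,0],-0.11,0.085]
    - [[0.26,0.28,0],-0.12,0.085]
    - [[0.295,0.315,0],-0.13,0.085]
    - [[0.33,0.355,0],-0.14,0.085]
    - [[0.36,0.39,0],-0.15,0.085]
    - [[0.385,0.415,0],-0.16,0.085]
  grip_force: 30

```text
time_s: 1.3
tool_pos: [0.4079, -0.0069, 0.4046]
ee_rot: [3.128, -0.296, -0.0]
contact_force: [1.5, 1.7, 0.3]
gripper_width: 1.0
grasp_force: 0.0
```

Request:
move_arm:
  deltas:
    - [[0.02,0.03,0],-0.01,0.085]
    - [[0.05,0.07,0],-0.02,0.085]
    - [[0.075,0.11,0],-0.03,0.085]
    - [[0.1,0.15,0],-0.03,0.085]
    - [[0.125,0.185,-0.01],-0.03,0.085]
    - [[0.137,0.204,-0.02],-0.03,0.085]
    - [[0.137,0.204,-0.02],-0.03,0.085]
    - [[0.137,0.204,-0.02],-0.03,0.085]

```text
time_s: 2.1
tool_pos: [0.5044, -0.2304, 0.4239]
ee_rot: [-3.131, 0.249, 0.002]
contact_force: [-0.5, -0.3, 0.1]
gripper_width: 0.997
grasp_force: 0.0
```

```bash
python3 - <<'E'
from h import *
import pickle
s=state();print(s["tool_pos"],s["ee_rot"],s["joint_vel"].max())
cp=campose("wrist");im=camera("wrist")[:,:,::-1];cv2.imwrite("pics/w1.png",im);pickle.dump(cp,open("cp1","wb"))
for p in [(.504,-.233,.155),(.4515,-.3155,.163)]: print(proj("wrist",p,cp))
E
```

```text
[ 0.50437161 -0.23044862  0.42390386] [-3.13097512e+00  2.49294353e-01  1.90112368e-03] 0.02719193552832365
[324.00327271 206.64070263]
[452.76409834 263.48990373]
```

View pics/w1.png

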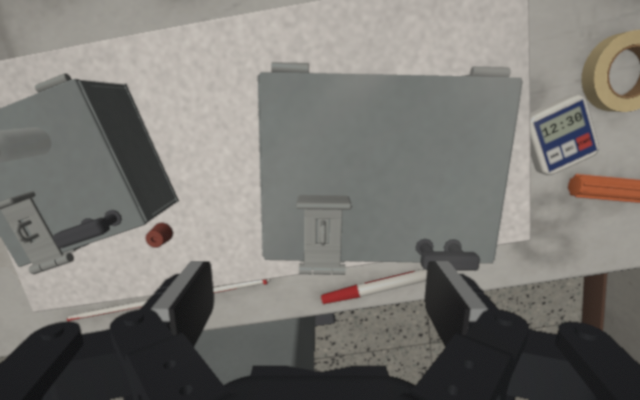

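The wrist view shows the tab's top edge at (297–351, ~198) and the pull bar at (422–479, 260), both within about 2 mm of the prediction. Fingers are square to the chest.

```bash
python3 - <<'E'
from h import *
import pickle
cp=pickle.load(open("cp1","rb"))
print(onz("wrist",(324,198),.160,cp),onz("wrist",(450,259),.165,cp))
for p in [(263,261),(262,73),(520,80),(496,263)]:print(onz("wrist",p,.133,cp))
s=state();M=R.from_rotvec(s["ee_rot"]).as_matrix();print(M,(M.T@(np.array([.505,-.233,.308])-s["tool_pos"])))
E
```

```text
[ 0.51136147 -0.23409217  0.16      ] [ 0.45623484 -0.31314985  0.165     ]
[ 0.46134221 -0.17811757  0.133     ]
[ 0.59800194 -0.20512419  0.133     ]
[ 0.56608855 -0.37937602  0.133     ]
[ 0.43067968 -0.35916785  0.133     ]
[[ 9.87564571e-01 -1.57209713e-01 -1.15097766e-03]
 [-1.57208835e-01 -9.87565042e-01  8.17914733e-04]
 [-1.26524944e-03 -6.26799755e-04 -9.99999003e-01]] [0.00143257 0.00304962 0.11598958]
```

Request:
move_arm:
  deltas:
    - [[0.002,0.003,0.03],0.012,0.085]
    - [[0.002,0.003,0.065],0.012,0.085]
    - [[0.002,0.003,0.095],0.012,0.085]
    - [[0.002,0.003,0.11],0.012,0.075]
    - [[0.002,0.003,0.115],0.012,0.06]
    - [[0.002,0.003,0.115],0.012,0.045]
    - [[0.002,0.003,0.115],0.012,0.03]
    - [[0.002,0.003,0.115],0.012,0.03]
    - [[0.002,0.003,0.115],0.012,0.03]
    - [[0.002,0.003,0.115],0.012,0.03]
  grip_force: 25

```text
time_s: 3.15
tool_pos: [0.506, -0.2337, 0.3107]
ee_rot: [3.13, -0.266, 0.002]
contact_force: [-2.4, 0.2, 5.2]
gripper_width: 0.435
grasp_force: 27.0
```

Request:
move_arm:
  deltas:
    - [[-0.001,0,-0.0035],0,0.03]
    - [[-0.0025,0,-0.0075],0,0.03]
    - [[-0.006,0,-0.0145],0,0.03]
    - [[-0.01,0,-0.021],0,0.03]
    - [[-0.015,0,-0.027],0,0.03]
    - [[-0.021,0,-0.032],0,0.03]
    - [[-0.0275,0,-0.0365],0,0.03]
    - [[-0.0345,0,-0.04],0,0.03]
    - [[-0.0415,0,-0.0425],0,0.03]
    - [[-0.0415,0,-0.0425],0,0.03]

```text
time_s: 4.15
tool_pos: [0.4644, -0.2264, 0.3532]
ee_rot: [3.13, -0.266, 0.003]
contact_force: [2.0, -1.6, 1.0]
gripper_width: 0.431
grasp_force: 26.2
```

```bash
python3 - <<'E'
from h import *
a=camera("scene")[:,:,::-1][160:320,220:420];b=camera("wrist")[:,:,::-1]
cv2.imwrite("pics/s2.png",np.vstack([cv2.resize(a,(500,400)),cv2.resize(b,(320,200))[:, :].copy() if 0 else cv2.copyMakeBorder(cv2.resize(b,(320,200)),0,0,0,180,0)]))
E
```

```text
(no output)
```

View pics/s2.png

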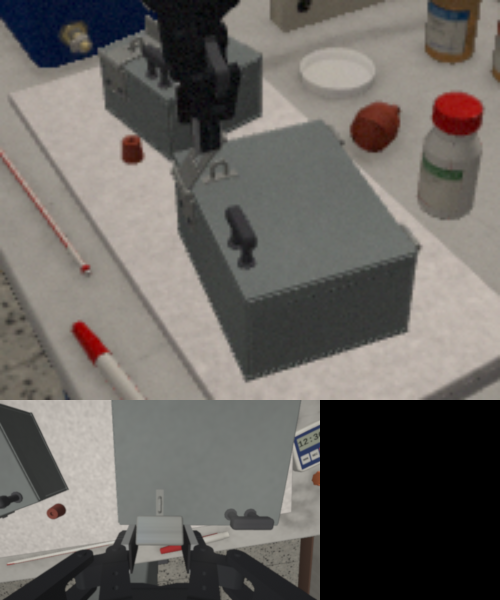

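The hasp is about 60° up, clear of the staple, and the lid is still shut. Continuing the arc forward.

Request:
move_arm:
  deltas:
    - [[-0.0075,0,-0.0015],0,0.03]
    - [[-0.0155,0,-0.002],0,0.03]
    - [[-0.023,0,-0.0015],0,0.03]
    - [[-0.031,0,0],0,0.03]
    - [[-0.038,0,0.0025],0,0.03]
    - [[-0.045,0,0.0055],0,0.03]
    - [[-0.0515,0,0.01],0,0.03]
    - [[-0.0575,0,0.015],0,0.03]
    - [[-0.064,0,0.023],0,0.03]
    - [[-0.0695,0,0.032],0,0.03]
    - [[-0.0695,0,0.032],0,0.065]
    - [[-0.0695,0,0.032],0,0.075]

```text
time_s: 5.45
tool_pos: [0.3961, -0.2147, 0.3199]
ee_rot: [-3.13, 0.266, 0.003]
contact_force: [0.4, 0.0, -0.2]
gripper_width: 0.764
grasp_force: 0.0
```

Request:
move_arm:
  deltas:
    - [[0,0,0],0,0.08]
    - [[0,0,0],0,0.08]
    - [[0,0,-0.02],0,0.08]
    - [[0,0,-0.05],0,0.08]
    - [[0,0,-0.085],0,0.08]
    - [[0,0,-0.085],0,0.08]
    - [[0,0,-0.085],0,0.08]

```text
time_s: 6.15
tool_pos: [0.3967, -0.2148, 0.4058]
ee_rot: [-3.13, 0.266, -0.003]
contact_force: [-1.2, 0.2, -0.8]
gripper_width: 0.932
grasp_force: 0.0
```

```bash
python3 - <<'E'
from h import *
s=state();M=R.from_rotvec(s["ee_rot"]).as_matrix();print(s["tool_pos"],M[:2,:2].round(3),M.T@(np.array([.4525,-.315,.314])-s["tool_pos"]))
a=camera("scene")[:,:,::-1][160:320,220:420];b=camera("wrist")[:,:,::-1]
cv2.imwrite("pics/s3.png",np.vstack([cv2.resize(a,(500,400)),cv2.copyMakeBorder(cv2.resize(b,(320,200)),0,0,0,180,0)]))
E
```

```text
[ 0.39674778 -0.21479051  0.40578205] [[ 0.986 -0.169]
 [-0.169 -0.986]] [0.07172481 0.0893727  0.09188181]
```

View pics/s3.png

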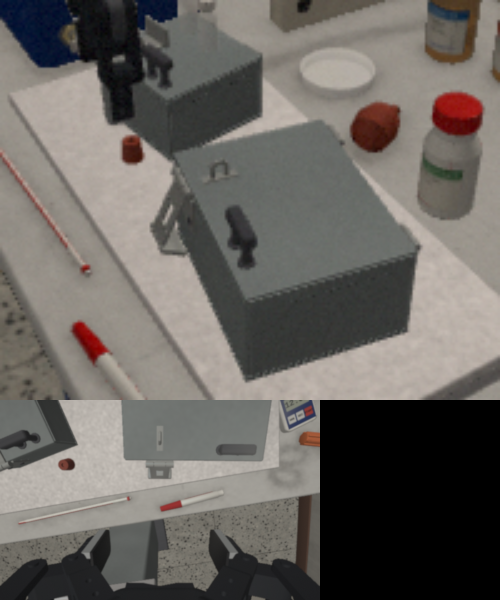

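Hasp hangs in front, lid shut. Now to the pull.

Request:
move_arm:
  deltas:
    - [[0.02,0.025,0],0,0.085]
    - [[0.05,0.06,0],0,0.085]
    - [[0.072,0.0895,0],0,0.085]
    - [[0.072,0.0895,0.02],0,0.085]
    - [[0.072,0.0895,0.05],0,0.085]
    - [[0.072,0.0895,0.08],0,0.085]
    - [[0.072,0.0895,0.092],0,0.07]
    - [[0.072,0.0895,0.092],0,0.05]
    - [[0.072,0.0895,0.092],0,0.03]
    - [[0.072,0.0895,0.092],0,0.03]
    - [[0.072,0.0895,0.092],0,0.03]
    - [[0.072,0.0895,0.092],0,0.03]
  grip_force: 35

```text
time_s: 7.45
tool_pos: [0.4526, -0.3155, 0.3146]
ee_rot: [3.129, -0.266, 0.004]
contact_force: [-0.5, 0.2, 3.2]
gripper_width: 0.452
grasp_force: 36.2
```

Request:
move_arm:
  deltas:
    - [[0.002,0,-0.0065],0,0.03]
    - [[0.004,0,-0.013],0,0.03]
    - [[0.0065,0,-0.0195],0,0.03]
    - [[0.0095,0,-0.0255],0,0.03]
    - [[0.0125,0,-0.0315],0,0.03]
    - [[0.016,0,-0.0375],0,0.03]
    - [[0.02,0,-0.043],0,0.03]
    - [[0.024,0,-0.0485],0,0.03]
    - [[0.033,0,-0.0585],0,0.03]
    - [[0.043,0,-0.068],0,0.03]
    - [[0.043,0,-0.068],0,0.03]

```text
time_s: 8.55
tool_pos: [0.4949, -0.3229, 0.3817]
ee_rot: [3.129, -0.266, -0.002]
contact_force: [-2.8, -2.5, 2.1]
gripper_width: 0.46
grasp_force: 37.1
```

Request:
move_arm:
  deltas:
    - [[0.011,0,-0.008],0,0.03]
    - [[0.0225,0,-0.015],0,0.03]
    - [[0.035,0,-0.021],0,0.03]
    - [[0.048,0,-0.025],0,0.03]
    - [[0.061,0,-0.028],0,0.03]
    - [[0.07,0,-0.0295],0,0.03]
    - [[0.07,0,-0.0295],0,0.03]
    - [[0.07,0,-0.0295],0,0.03]
    - [[0.07,0,-0.0295],0,0.03]

```text
time_s: 9.45
tool_pos: [0.5633, -0.3349, 0.4113]
ee_rot: [3.128, -0.267, 0.002]
contact_force: [-0.3, -5.5, 0.4]
gripper_width: 0.457
grasp_force: 35.2
```

```bash
python3 - <<'E'
from h import *
a=camera("scene")[:,:,::-1][130:330,200:450]
cv2.imwrite("pics/s4.png",cv2.resize(a,(750,600)))
E
```

```text
(no output)
```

View pics/s4.png

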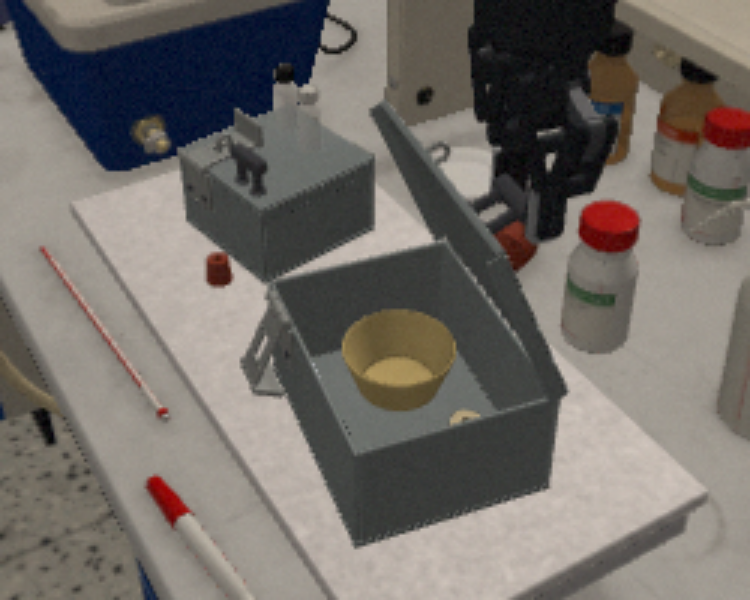

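The lid stands at about 70° with the hasp hanging in front. Releasing and lifting away.

Request:
move_arm:
  deltas:
    - [[0,0,0],0,0.05]
    - [[0,0,0],0,0.065]
    - [[0,0,0],0,0.075]
    - [[0,0,0],0,0.075]
    - [[0,0,-0.015],0,0.075]
    - [[0,0,-0.04],0,0.075]
    - [[0,0,-0.07],0,0.075]
    - [[0,0,-0.07],0,0.075]
    - [[0,0,-0.07],0,0.075]
    - [[0,0,-0.07],0,0.075]

```text
time_s: 10.5
tool_pos: [0.5639, -0.3341, 0.4795]
ee_rot: [-3.129, 0.266, 0.003]
contact_force: [-0.7, -0.6, -0.5]
gripper_width: 0.88
grasp_force: 0.0
```

```bash
python3 - <<'E'
from h import *
a=camera("scene")[:,:,::-1][130:330,200:450]
cv2.imwrite("pics/s5.png",cv2.resize(a,(750,600)));s=state();print(s["tool_pos"],s["contact_force"])
E
```

```text
[ 0.56387956 -0.33410323  0.47932013] [-0.50653849 -0.3153616  -0.71797521]
```

View pics/s5.png

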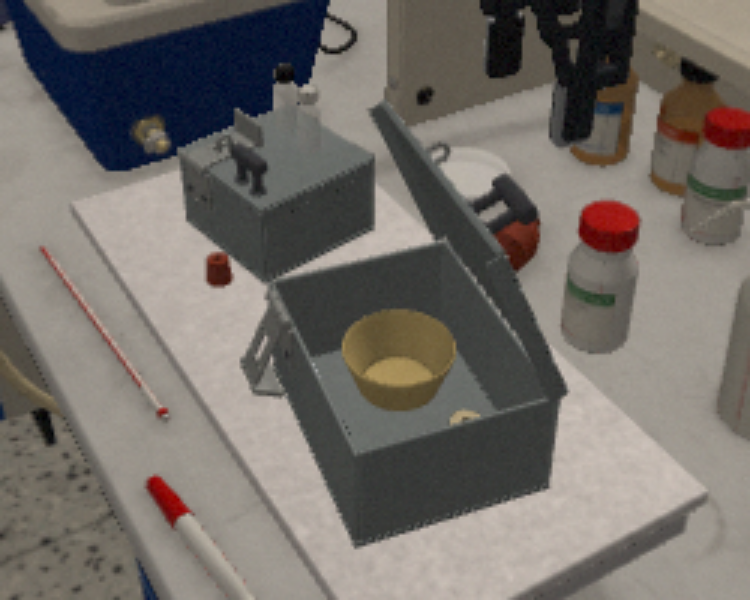

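The lid stands open by itself, the hasp hangs in front, and the gripper is clear.

```bash
python3 -c "
from rig import *
print(close_job())"
```

```text
the job is handed in; nothing more can be done
None
```

The wide chest's hasp hangs clear in front, its lid stands open at about 70° by itself, the narrow chest was not touched, and the job was handed in at about 10.5 s; no verdict came back.

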